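# Refit the washed burners on the table-top gas hob

### The job

The gas hob has been cleaned and its burner parts lie washed on the worktop to its left. Put both burners together again: on each burner seat of the hob goes the silver slotted flame ring of its size, and on that ring the black cap of its size, every part sitting level and fully home. Leave the salt mill and the tealight that stand among the parts where they are.

Things in the scene. Friction and masses are not known exactly. Their poses are not given: they have to be found in the camera images.
- hob: Table-top two-burner gas hob, fixed. Dark case with a steel deck, 328 mm long (its x) by 218 mm wide (its y); the deck's top is 47 mm above the worktop. Two gas taps stick out of its front (-x) face. Origin: under its centre, on the worktop. The two burner seats are on its x axis, 85 mm in front of and 85 mm behind its centre; which seat is in front changes.
- large_seat_face (a point): Seat of the large burner on the hob, fixed: a dark round dish, its flat seating face 69 mm across (85 mm at the foot) with an aluminium tapered collar standing 10 mm up from the middle of it (40 mm across at its foot, 28 mm at its top). This point is the centre of the seating face, 55 mm above the worktop; z is up.
- small_seat_face (a point): Seat of the small burner on the hob, fixed: as the large one but its seating face is 53 mm across (69 mm at the foot), its collar 26 mm across at its foot and 14 mm at its top, 10 mm tall. This point is the centre of the seating face, 55 mm above the worktop; z is up.
- large_crown: Large flame ring, loose, bare aluminium, round, 63 mm across, upright, slots round its side. Side wall 16 mm high up to a flat shoulder; on the shoulder a tapered collar 6 mm tall, 42 mm across at its foot and 32 mm at its top (22 mm high in all). Underneath it is hollow: a bore 48 mm across and 12 mm deep that goes over the large seat's collar. Origin: centre of its underside; z up.
- small_crown: Small flame ring, loose: as the large one but 47 mm across, collar on top 28 mm across at its foot and 20 mm at its top, bore underneath 34 mm across; same heights (shoulder at 16 mm, 22 mm in all). Goes over the small seat's collar. Origin: centre of its underside; z up.
- large_cap: Large burner cap, loose, black enamel, round, 66 mm across with a 10.5 mm high side and a slightly domed top (13.5 mm in all). Underneath it is hollow, 50 mm across and 6.5 mm deep, so that it goes over the collar of the large flame ring and rests on that ring's shoulder. Lies right way up. Origin: centre of its underside; z up.
- small_cap: Small burner cap, loose: as the large one but 50 mm across, hollow 36 mm across and 6.5 mm deep underneath; goes over the collar of the small flame ring. Lies right way up. Origin: centre of its underside; z up.
- mill: Salt mill, a bystander, loose: upright, grey top on a clear body, 44 mm across and 90 mm tall. Origin: centre of its underside. To be left where it stands. Mill and parts stand in two staggered rows along world y, left (+y) of the hob, 85 mm apart, 80 to 110 mm between neighbours; in front of and behind each (world x) there is room for fingers.
- tealight: Tealight in a light metal cup with green wax, a bystander, loose: 38 mm across, 15 mm tall. Origin: centre of its underside. To be left where it stands.
- microwave: Grey microwave oven, fixed, always in the same place behind the parts; with the baking tray and pan support on it 0.34 m tall. Origin: under its centre. The tray's nearest corner is at x 0.60 m, y 0. A wall boiler hangs 0.47 m above the worktop from x 0.52 m, y 0.28 m to the back left. Keep the arm in front of both while carrying.

How it is judged (in metres and radians):
At the end, for the whole second after the job is handed in: Each flame ring sits on the seat of its size (within 8 mm of its centre, down on the seating face within 3 mm, level within 4 degrees), each cap on the ring of its size (within 8 mm of its centre, down on the shoulder within 3 mm, level within 4 degrees), and all four are at rest (horizontal distance between large_crown and large_seat_face below 0.008 m and z of large_crown in the frame of large_seat_face between -0.003 and 0.003 m and angle between each of large_crown, small_crown, large_cap, small_cap's own z axis and vertical below 0.07 rad and horizontal distance between small_crown and small_seat_face below 0.008 m and z of small_crown in the frame of small_seat_face between -0.003 and 0.003 m and horizontal distance between large_cap and large_crown below 0.008 m and z of large_cap in the frame of large_crown between 0.013 and 0.019 m and horizontal distance between small_cap and small_crown below 0.008 m and z of small_cap in the frame of small_crown between 0.013 and 0.019 m and linear speed of each of large_crown, small_crown, large_cap, small_cap below 0.02 m/s); the robot touches nothing.
It fails at once if the salt mill is shifted by more than 25 mm or knocked over (distance of mill from where it was at the start of the episode above 0.025 m or angle between mill's own z axis and vertical above 0.5 rad).
It fails at once if the tealight is shifted by more than 25 mm (distance of tealight from where it was at the start of the episode above 0.025 m).
It also fails if it takes over 99 s, if anything falls off the work surface, if the arm or the gripper's body presses on something with over 40 N, if the wrist force passes 120 N, or if a joint passes its speed limit or range.

### The arm

A 6-joint arm with a two-finger parallel gripper is mounted at the origin on a cart in front of the work surface, level with it; the furniture and walls round the work are solid. World frame = base frame: x ahead of the robot, y to its left, z up, the work surface at z = 0. Lengths are in m, angles in degrees, forces in N, time in s.
With the tool pointing down it reaches from about 0.4 to 0.825 m from the base axis. Payload 7 kg.
Tool frame: the origin (TCP) lies at the very end of the fingers, on their centre line; the grasp point (between the pads) lies 19 mm behind it (ctrl.hold_point_z is the distance from the TCP to the grasp point, in m); z points along the fingers, y is the line along which they close (so a half turn about z gives the same grasp; the last joint's range is limited). The gripper opens to 88 mm and grips with 3 to 60 N. Pads are 19 mm wide; open, the fingers measure 130 mm over their backs; the gripper's body (78 mm by 193 mm) begins 47 mm behind the grasp point.
Start: joints at [80.449, 20.546, 0.682, 0, -70.136, -16.507], TCP at [0.297, 0.606, 0.227] pointing down, gripper open.
Joint ranges: [-176.03, 176.03], [-82.01, 121.73], [-58.28, 71.71], [-173.87, 95.51], [-174.79, -0.11], [-173.66, 173.66]. Speed limits (degrees/s): [136.94, 136.94, 172.46, 180, 180, 180].

### API

Orientations are given as [roll, pitch, yaw] about the fixed x, y, z axes, in that order (R = Rz(yaw) Ry(pitch) Rx(roll)).
In Python, from plant import sensors, viewer, workorder, ctrl gives the robot as it stands.
- The arm moves only by the shell command python3 -m pendant 'ROWS'. ROWS is JSON, a list of rows, each a list of 3 entries, a list of its own where there are three numbers: the opening, from -1 (shut) to 1 (fully open), so that 0 is half open, then the shift along the tool's x, y, z in m, then the turn, a rotation vector about the tool's x, y, z in degrees. A call has 1 to 10 rows; each row is the pose to reach, as a shift and turn from the pose commanded when the call began, along the tool's axes at that moment; what a row does not reach only later rows make up. A row lasts 1/12 s, in which the tool goes at most 41.7 mm and 7.16 degrees, less where a joint would pass 70% of its speed; a pose out of reach is approached as far as the arm can. A call with a gripper value outside its range is refused whole. The fingers move at their own pace and stop on an object; the grip force is fixed at half the most. Time passes only in rows, so rows that repeat a pose let the fingers close. It gives the time, the measured TCP pose, the force, the opening and the grip force at its end, in the units of the state.
- sensors.get_obs(): the state, without advancing time (a new reading comes with each control period).
- viewer.snapshot(name): name is "side" or "top" or "wrist"; returns the picture (384x512x3 uint8, red, green, blue); there is no depth.
- viewer.camera_params(name): a dict with "fx", "fy", "cx", "cy" (pixels), "dist" ([k1, k2, p1, p2, k3] as OpenCV has them; the pictures are not rectified), "extrinsics" (4x4, takes a point from world to camera coordinates). Camera axes: x right, y up, looking along -z (the intrinsics and any distortion apply to the point x, -y, -z); pixel columns grow to the right and rows downward; lengths in m; the calibration is good to about 2 mm. A picture is of the moment at which its call begins: read the wrist's pose just before it. camera_params takes no time and is no camera call; for the wrist camera it gives the pose at the moment of the call.
- workorder.close_job(): hands the job in; it is judged then, once.
The state is a dict: "clock": time; "joint_pos": joint angles; "qvel": joint speeds; "tau": joint torques, N m; "tool_pos": TCP position; "orientation": TCP orientation; "force": force on the tool from outside, world axes, zero at the start; "moment": the same for the moment, N m; "opening": finger opening in m; "gripper_force": force on a finger pad.
Only numpy, scipy, OpenCV 4.12 (cv2) and the standard library are available. Lean on these libraries where they do the work, as an engineer would, in place of code of your own. Each camera call takes 0.05 s, during which the arm holds its last target. There are 200 camera calls.

## Working session

There is one attempt and no reset: what is moved stays moved. The work goes in short steps, Python scripts to look and compute and a shell command to move; the robot and the scene stay as the last step left them, time stands still between calls to the robot, and variables do not carry over. Pictures are saved under pics/ and viewed, at most 17 in all, crops included, and the job is handed in when it is done.

```bash
mkdir -p pics; ls
cat > h.py <<'E'
import numpy as np, cv2
from plant import sensors, viewer, workorder, ctrl
from scipy.spatial.transform import Rotation as R
def save(name,fn):
    p=viewer.camera_params(name); im=viewer.snapshot(name)
    cv2.imwrite('pics/'+fn,cv2.cvtColor(im,cv2.COLOR_RGB2BGR)); np.save('pics/'+fn+'.npy',p,allow_pickle=True); return im,p
def load(fn): return cv2.imread('pics/'+fn), np.load('pics/'+fn+'.npy',allow_pickle=True).item()
def KD(p): return np.array([[p['fx'],0,p['cx']],[0,p['fy'],p['cy']],[0,0,1.]]),np.array(p['dist'],float)
def pix2w(p,uv,z):
    K,D=KD(p); q=cv2.undistortPoints(np.array([[uv]],float),K,D)[0,0]
    E=np.array(p['extrinsics']); d=E[:3,:3].T@np.array([q[0],-q[1],-1]); c=-E[:3,:3].T@E[:3,3]
    return c+d*(z-c[2])/d[2]
def w2pix(p,P):
    K,D=KD(p); E=np.array(p['extrinsics']); P=np.atleast_2d(P)@E[:3,:3].T+E[:3,3]
    return cv2.projectPoints(P*[1,-1,-1],np.zeros(3),np.zeros(3),K,D)[0][:,0]
def tool(target):  # shift in tool axes to reach world target TCP
    o=sensors.get_obs(); r=R.from_euler('xyz',o['orientation'],degrees=True)
    return r.inv().apply(np.array(target)-o['tool_pos'])
E
python3 - <<'E'
from h import *
print(sensors.get_obs(), ctrl.hold_point_z)
for n in ('top','side','wrist'):
    im,p=save(n,n+'0.png'); E=np.array(p['extrinsics']); print(n,p['fx'],p['dist'],-E[:3,:3].T@E[:3,3])
t=[cv2.imread(f'pics/{n}0.png') for n in ('top','wrist')]
E
```

```text
pics
{'clock': 0.0, 'joint_pos': array([ 8.04484587e+01,  2.05903383e+01,  6.32512367e-01, -2.21872288e-02,
       -7.01345272e+01, -1.65060358e+01]), 'qvel': array([-0.07481238,  0.00205843, -0.05345109,  0.04296465, -0.043363  ,
       -0.01518952]), 'tau': array([ 2.79076034e-03, -5.82726574e+01,  2.93047732e+01,  6.99658647e+00,
        6.97416253e-03, -1.46059956e-04]), 'tool_pos': array([0.29631465, 0.60592761, 0.22561898]), 'orientation': array([ 1.79905526e+02, -6.24408459e-03, -2.60651283e+01]), 'force': array([ 0.02053683,  0.67924262, -0.80502265]), 'moment': array([ 0.02110437,  0.01449395, -0.00698008]), 'gripper_force': 0.0, 'opening': 0.08770387164065196} 0.0188
top 361.74268066321923 [-0.09242162  0.          0.          0.          0.        ] [ 0.50808924 -0.03666213  0.89357388]
side 358.4701240705766 [-0.00142674  0.          0.          0.          0.        ] [0.30018515 0.32497706 0.81999847]
wrist 327.93472479351107 [0.03268569 0.         0.         0.         0.        ] [0.35898316 0.5746278  0.38413168]
```

View pics/top0.png

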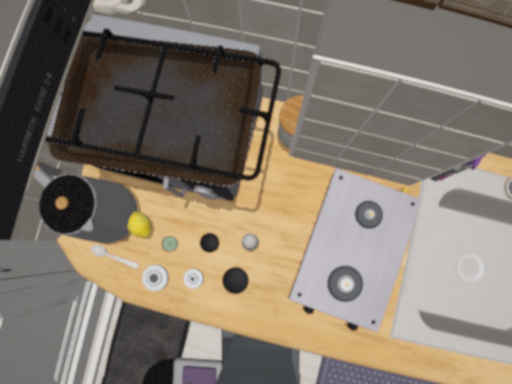

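View pics/wrist0.png

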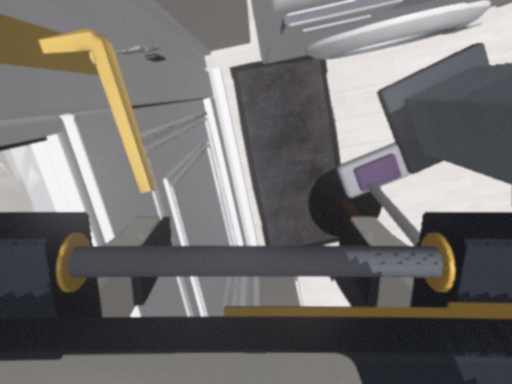

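The top view shows the large ring at (154,278), small ring at (193,278) and large cap at (235,280). The small cap is at (209,242), the tealight at (169,243) and the mill at (250,241). The large seat is at (345,283) and the small seat at (369,214). The wrist view shows mostly the floor behind the fingers. I'll check the side view and compute positions.

Run:
```python
from h import *
im,p=load('top0.png')
for n,uv,z in [('LC',(154,278),.016),('SC',(193,278),.016),('lcap',(235,280),.0105),('scap',(209,242),.0105),('tea',(169,243),.015),('mill',(250,241),.09),('Lseat',(345,283),.065),('Sseat',(369,214),.065)]:
    print(n,pix2w(p,uv,z).round(4))
c=im[205:330,130:410]; cv2.imwrite('pics/c.png',cv2.resize(c,None,fx=2.8,fy=2.8,interpolation=cv2.INTER_CUBIC))
```

```text
LC [0.4279 0.2366 0.016 ]
SC [0.4279 0.1405 0.016 ]
lcap [0.4221 0.0394 0.0105]
scap [0.5141 0.1023 0.0105]
tea [0.5125 0.2004 0.015 ]
mill [ 0.5147 -0.0014  0.09  ]
Lseat [ 0.4174 -0.2128  0.065 ]
Sseat [ 0.5719 -0.274   0.065 ]
```

View pics/side0.png

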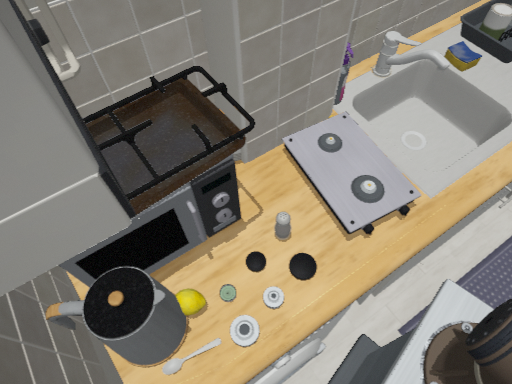

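View pics/c.png

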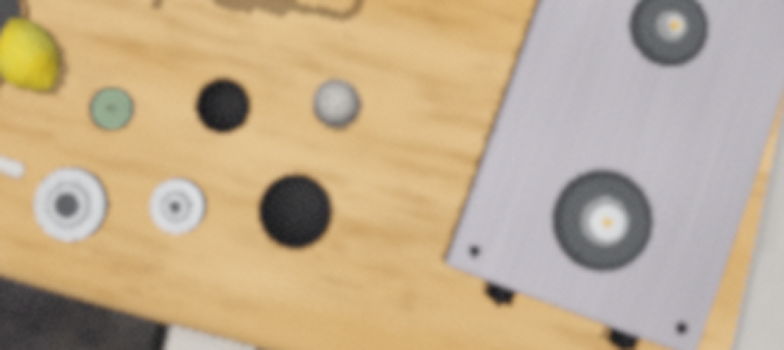

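```bash
cat > det.py <<'E'
from h import *
def blob(im,p,xy,z,r,dark=None):
    """centroid of non-background blob near projected point"""
    u=w2pix(p,[*xy,z])[0]
    n=32;a=np.linspace(0,2*np.pi,n,endpoint=False)
    return u
def fit(im,p,xy,z,r,sr=10):
    # centre of circle radius r at height z maximizing outward radial gradient magnitude (consistent sign)
    g=cv2.GaussianBlur(im,(3,3),0).astype(np.float32)
    a=np.linspace(0,2*np.pi,60,endpoint=False); C=np.c_[np.cos(a),np.sin(a)]
    best=None
    def s(q):
        P=[np.c_[q+C*(r+d),np.full(60,z)] for d in (-.003,.003)]
        S=[cv2.remap(g,w2pix(p,k)[:,None].astype(np.float32),None,cv2.INTER_LINEAR)[:,0] for k in P]
        D=S[1]-S[0]; return np.linalg.norm(np.median(D,0))
    G=[(s(np.array(xy)+[i,j]),i,j) for i in np.arange(-sr,sr+.1)*1e-3 for j in np.arange(-sr,sr+.1)*1e-3]
    m=np.array(G); w=m[:,0]>.93*m[:,0].max(); return np.array(xy)+m[w,1:].mean(0), m[:,0].max()
E
python3 - <<'E'
from det import *
O={'LC':(.428,.2366,.016,.0315),'SC':(.428,.1405,.016,.0235),'lcap':(.422,.0394,.008,.033),'scap':(.514,.1023,.008,.025),'tea':(.5125,.2004,.015,.019),'Lseat':(.4174,-.2128,.055,.0345),'Lfoot':(.4174,-.2128,.047,.0425),'Lcoll':(.4174,-.2128,.065,.014),'Sseat':(.572,-.274,.055,.0265),'Sfoot':(.572,-.274,.047,.0345),'Scoll':(.572,-.274,.065,.007)}
for k,(x,y,z,r) in O.items():
    print(k,[ (fit(*load(v+'0.png'),(x,y),z,r)[0].round(4), round(float(fit(*load(v+'0.png'),(x,y),z,r)[1]))) for v in('top','side')])
im,p=load('side0.png')
for uv in [(240,210),(165,262)]: print(pix2w(p,uv,0))
im,p=load('top0.png')
print(pix2w(p,(238,197),.0),pix2w(p,(165,183),0))
im,p=load('wrist0.png');print(w2pix(p,sensors.get_obs()['tool_pos']),np.array(p['extrinsics'])[2,:3])
E
```

```text
LC [(array([0.4289, 0.2362]), 65), (array([0.4299, 0.2357]), 88)]
SC [(array([0.4274, 0.1419]), 62), (array([0.4279, 0.1404]), 83)]
lcap [(array([0.422 , 0.0393]), 141), (array([0.4224, 0.0388]), 197)]
scap [(array([0.5134, 0.1021]), 146), (array([0.5143, 0.1016]), 202)]
tea [(array([0.5115, 0.1995]), 49), (array([0.5115, 0.2002]), 69)]
Lseat [(array([ 0.4233, -0.209 ]), 42), (array([ 0.4244, -0.2068]), 34)]
Lfoot [(array([ 0.4148, -0.2164]), 114), (array([ 0.4155, -0.2189]), 117)]
Lcoll [(array([ 0.413 , -0.2182]), 99), (array([ 0.4154, -0.2193]), 113)]
Sseat [(array([ 0.5723, -0.2672]), 49), (array([ 0.5662, -0.2658]), 42)]
Sfoot [(array([ 0.5732, -0.2784]), 107), (array([ 0.5742, -0.2816]), 101)]
Scoll [(array([ 0.5745, -0.281 ]), 79), (array([ 0.5745, -0.281 ]), 87)]
[0.63888288 0.0198794  0.        ]
[0.68066062 0.24292146 0.        ]
[0.62499835 0.03121209 0.        ] [0.66417061 0.21713643 0.        ]
[[253.43709516 231.21414421]] [ 0.23774833 -0.11543187  0.96444347]
```

Run:
```python
from h import *
im,p=load('side0.png')
for uv in [(183,345),(135,375),(105,345),(190,303)]: print('side',pix2w(p,uv,0).round(3))
im,p=load('top0.png')
for uv in [(135,215),(115,242),(140,225)]: print('top',pix2w(p,uv,0).round(3))
print(tool([.32,.32,.2]).round(4),tool([.4293,.236,.12]).round(4))
```

```text
side [0.511 0.342 0.   ]
side [0.543 0.446 0.   ]
side [0.638 0.452 0.   ]
side [0.564 0.271 0.   ]
top [0.584 0.293 0.   ]
top [0.516 0.344 0.   ]
top [0.558 0.28  0.   ]
[0.1469 0.2466 0.0262] [0.282  0.2739 0.1062]
```

```bash
python3 -m pendant '[[1,[0.147,0.247,0.026],[0,0,19]],[1,[0.147,0.247,0.026],[0,0,19]],[1,[0.147,0.247,0.026],[0,0,19]],[1,[0.147,0.247,0.026],[0,0,19]],[1,[0.147,0.247,0.026],[0,0,19]],[1,[0.147,0.247,0.026],[0,0,19]],[1,[0.147,0.247,0.026],[0,0,19]],[1,[0.282,0.274,0.106],[0,0,19]],[1,[0.282,0.274,0.106],[0,0,19]],[1,[0.282,0.274,0.106],[0,0,19]]]' && python3 -m pendant '[[1,[0,0,0],[0,0,0]],[1,[0,0,0],[0,0,0]]]'
python3 - <<'E'
from h import *
im,p=save('wrist','w1.png'); o=sensors.get_obs(); print(o['orientation'],o['joint_pos'].round(1),tool([.4293,.236,.12]).round(4))
print(w2pix(p,[[.4293,.236,.016],o['tool_pos']]))
from det import fit
print(fit(im,p,(.4293,.236),.016,.0315))
E
```

```text
clock: 0.98
tool_pos: [0.4068, 0.2533, 0.1381]
orientation: [-179.8, 0.0, -45.0]
force: [0.6, 1.3, -1.2]
opening: 0.0876
gripper_force: 0.0
clock: 1.15
tool_pos: [0.4064, 0.2521, 0.1364]
orientation: [179.8, -0.0, -45.3]
force: [-0.5, 0.2, -0.4]
opening: 0.0876
gripper_force: 0.0
[ 1.79925995e+02 -1.70262706e-02 -4.51865065e+01] [ 55.6   6.7 -30.6   0.  -52.8 -10.8] [ 0.0287 -0.004   0.0174]
[[247.75327051 143.94721589]
 [251.37236363 234.3579719 ]]
(array([0.42741111, 0.23733333]), np.float64(110.75882720947266))
```

View pics/w1.png

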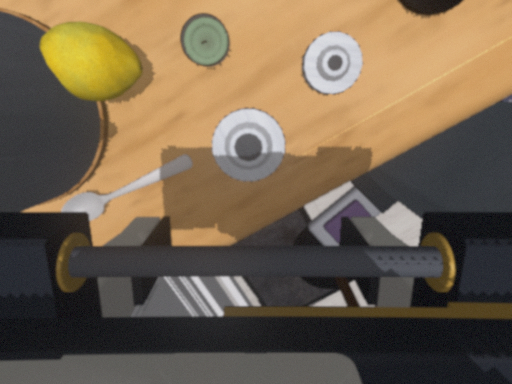

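The wrist view shows the large ring at (249,145), 2 mm from my estimate. Next I centre over it and grasp.

```bash
python3 -m pendant '[[1,[0.028,-0.004,0.01],[0,0,0]],[1,[0.028,-0.004,0.03],[0,0,0]],[1,[0.028,-0.004,0.07],[0,0,0]],[1,[0.028,-0.004,0.1],[0,0,0]],[1,[0.028,-0.004,0.1],[0,0,0]],[1,[0.028,-0.004,0.1],[0,0,0]]]'
python3 - <<'E'
from h import *
print(tool([.4285,.2365,.004]).round(4))
E
```

```text
clock: 1.7
tool_pos: [0.4278, 0.2378, 0.0377]
orientation: [179.9, -0.0, -44.9]
force: [-0.5, -0.2, 0.2]
opening: 0.0878
gripper_force: 0.0
[0.0014 0.0003 0.0337]
```

```bash
python3 -m pendant '[[1,[0.001,0,0.02],[0,0,0]],[1,[0.001,0,0.033],[0,0,0]],[1,[0.001,0,0.033],[0,0,0]],[-1,[0.001,0,0.033],[0,0,0]],[-1,[0.001,0,0.033],[0,0,0]],[-1,[0.001,0,0.033],[0,0,0]],[-1,[0.001,0,0.033],[0,0,0]],[-1,[0.001,0,0.033],[0,0,0]],[-1,[0.001,0,0.033],[0,0,0]]]' && python3 -m pendant '[[-1,[0,0,-0.02],[0,0,0]],[-1,[0,0,-0.06],[0,0,0]],[-1,[0,0,-0.1],[0,0,0]],[-1,[0,0,-0.14],[0,0,0]],[-1,[0,0,-0.16],[0,0,0]],[-1,[0,0,-0.16],[0,0,0]]]'
python3 - <<'E'
from h import *
print(tool([.415,-.2185,.16]).round(4)); print(sensors.get_obs()['joint_pos'])
save('wrist','w2.png')
E
```

```text
clock: 2.45
tool_pos: [0.4297, 0.2371, 0.0058]
orientation: [-179.9, 0.0, -45.1]
force: [-3.0, 0.1, 8.8]
opening: 0.0622
gripper_force: 30.0
clock: 2.95
tool_pos: [0.4314, 0.2385, 0.1703]
orientation: [-179.5, -0.0, -45.0]
force: [-0.6, 0.9, -1.3]
opening: 0.062
gripper_force: 30.0
[0.3117 0.3347 0.0072]
[ 51.88981388   5.67043274 -26.87271584   0.08002019 -56.93334733
  -6.95413331]
```

View pics/w2.png

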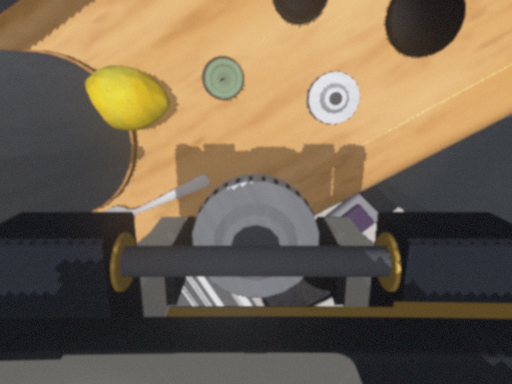

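The ring is held level, centred at about (255,235). I'll carry it to the large seat.

```bash
python3 -m pendant '[[-1,[0.026,0.028,0.006],[0,0,0]],[-1,[0.052,0.056,0.006],[0,0,0]],[-1,[0.078,0.084,0.006],[0,0,0]],[-1,[0.104,0.112,0.006],[0,0,0]],[-1,[0.13,0.14,0.006],[0,0,0]],[-1,[0.156,0.168,0.006],[0,0,0]],[-1,[0.182,0.196,0.006],[0,0,0]],[-1,[0.208,0.224,0.006],[0,0,0]],[-1,[0.234,0.252,0.006],[0,0,0]],[-1,[0.26,0.28,0.006],[0,0,0]]]' && python3 -m pendant '[[-1,[0.026,0.027,0],[0,0,0]],[-1,[0.052,0.055,0],[0,0,0]],[-1,[0.052,0.055,0],[0,0,0]],[-1,[0.052,0.055,0],[0,0,0]]]'
python3 - <<'E'
from det import *
im,p=save('wrist','w3.png'); o=sensors.get_obs()
for xy,z,r in [((.415,-.2185),.047,.0425),((.415,-.2185),.065,.014)]: print(fit(im,p,xy,z,r,8),w2pix(p,[*xy,z]))
print(fit(im,p,o['tool_pos'][:2],o['tool_pos'][2]+.0105,.0315,6)[0]-o['tool_pos'][:2])
print(tool([.415,-.2185,.09]).round(4)); print(o['joint_pos'],o['orientation'])
E
```

```text
clock: 3.83
tool_pos: [0.4131, -0.147, 0.1576]
orientation: [179.9, 0.1, -45.1]
force: [1.1, 0.6, -2.2]
opening: 0.0622
gripper_force: 30.0
clock: 4.17
tool_pos: [0.4107, -0.2226, 0.1569]
orientation: [179.9, 0.2, -45.4]
force: [-1.1, 1.1, -2.5]
opening: 0.0621
gripper_force: 30.0
(array([ 0.413 , -0.2155]), np.float64(82.65403747558594)) [[246.6091969  177.74022687]]
(array([ 0.42066667, -0.2215    ]), np.float64(41.325199127197266)) [[246.06807093 183.54139243]]
[-0.003  0.001]
[ 0.0008 -0.005   0.0672]
[-4.09298723e+00  4.34285337e+00 -3.02736226e+01 -3.93893078e-02
 -5.55647394e+01  4.88677142e+01] [ 1.79905208e+02  1.57818290e-01 -4.52477286e+01]
```

View pics/w3.png

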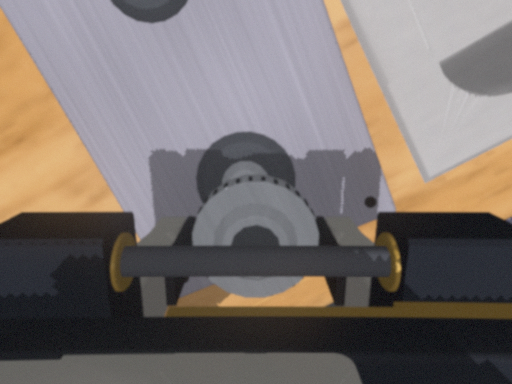

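```bash
python3 -m pendant '[[-1,[0.001,-0.005,0.02],[0,0,0]],[-1,[0.001,-0.005,0.05],[0,0,0]],[-1,[0.001,-0.005,0.07],[0,0,0]],[-1,[0.001,-0.005,0.08],[0,0,0]],[-1,[0.001,-0.005,0.08],[0,0,0]]]'
python3 - <<'E'
from h import *
o=sensors.get_obs();print(tool([.4147,-.218,.061]).round(4),o['force'],o['orientation'])
E
```

```text
clock: 4.63
tool_pos: [0.4147, -0.2163, 0.076]
orientation: [179.8, 0.3, -45.0]
force: [-1.3, -0.5, -1.1]
opening: 0.0625
gripper_force: 30.0
[0.0012 0.0012 0.015 ] [-1.32364967 -0.51356534 -1.14817644] [179.8198409    0.26616808 -44.96770051]
```

```bash
python3 -m pendant '[[-1,[0.001,0.001,0.006],[0,0,0]],[-1,[0.001,0.001,0.01],[0,0,0]],[-1,[0.001,0.001,0.013],[0,0,0]],[-1,[0.001,0.001,0.014],[0,0,0]],[-1,[0.001,0.001,0.015],[0,0,0]],[-1,[0.001,0.001,0.015],[0,0,0]]]'
```

```text
clock: 5.13
tool_pos: [0.417, -0.2195, 0.064]
orientation: [-180.0, -0.0, -45.1]
force: [-0.5, 0.6, -2.6]
opening: 0.0621
gripper_force: 30.0
```

```bash
python3 -m pendant '[[-1,[0,0,0.001],[0,0,0]],[-1,[0,0,0.002],[0,0,0]],[-1,[0,0,0.002],[0,0,0]]]';  python3 -m pendant '[[-1,[0,0,0.001],[0,0,0]],[-1,[0,0,0.0015],[0,0,0]],[-1,[0,0,0.0015],[0,0,0]]]'
```

```text
clock: 5.38
tool_pos: [0.4168, -0.2195, 0.0617]
orientation: [-180.0, -0.0, -45.1]
force: [-0.4, -1.0, -1.9]
opening: 0.0622
gripper_force: 30.0
clock: 5.63
tool_pos: [0.4169, -0.2196, 0.0608]
orientation: [-180.0, -0.0, -45.0]
force: [-1.6, 1.9, 5.9]
opening: 0.0621
gripper_force: 30.0
```

Contact came at z≈0.061, so the ring is seated. Open partly, rise, and check.

```bash
python3 -m pendant '[[0.9,[0,0,0],[0,0,0]],[0.9,[0,0,0],[0,0,0]],[0.9,[0,0,0],[0,0,0]],[0.9,[0,0,0],[0,0,0]],[0.9,[0,0,-0.03],[0,0,0]],[1,[0,0,-0.06],[0,0,0]],[1,[0,0,-0.1],[0,0,0]],[1,[0,0,-0.1],[0,0,0]],[1,[0,0,-0.1],[0,0,0]]]'
python3 - <<'E'
from det import *
im,p=save('wrist','w4.png')
print(fit(im,p,(.415,-.2185),.071,.0315,8),fit(im,p,(.415,-.2185),.047,.0425,8))
print(w2pix(p,[.415,-.2185,.071]), tool([.4277,.141,.16]).round(4))
E
```

```text
clock: 6.38
tool_pos: [0.4184, -0.2197, 0.1626]
orientation: [-179.8, -0.2, -45.0]
force: [-0.3, -0.4, -1.2]
opening: 0.0876
gripper_force: 0.0
(array([ 0.41638462, -0.21988462]), np.float64(113.78670501708984)) (array([ 0.41328571, -0.216     ]), np.float64(78.51943969726562))
[[256.21235705 188.47517951]] [-0.2477 -0.262   0.001 ]
```

View pics/w4.png

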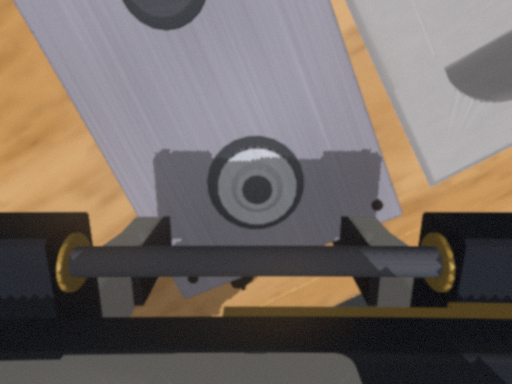

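The ring is seated in its dish at (257,188), concentric and level. Next is the small ring.

```bash
python3 -m pendant '[[1,[-0.028,-0.029,0],[0,0,0]],[1,[-0.056,-0.058,0],[0,0,0]],[1,[-0.084,-0.087,0],[0,0,0]],[1,[-0.112,-0.116,0],[0,0,0]],[1,[-0.14,-0.145,0],[0,0,0]],[1,[-0.168,-0.175,0],[0,0,0]],[1,[-0.196,-0.205,0],[0,0,0]],[1,[-0.224,-0.235,0],[0,0,0]],[0.6,[-0.248,-0.262,0],[0,0,0]],[0.6,[-0.248,-0.262,0],[0,0,0]]]' && python3 -m pendant '[[0.6,[0,0,0],[0,0,0]],[0.6,[0,0,0],[0,0,0]]]'
python3 - <<'E'
from det import *
im,p=save('wrist','w5.png')
print(fit(im,p,(.4277,.141),.016,.0235,8),fit(im,p,(.514,.102),.008,.025,8))
print(tool([.4277,.141,.04]).round(4))
E
```

```text
clock: 7.27
tool_pos: [0.4275, 0.1459, 0.1593]
orientation: [180.0, -0.0, -44.8]
force: [0.2, 0.6, 1.4]
opening: 0.0791
gripper_force: 0.0
clock: 7.43
tool_pos: [0.4262, 0.1407, 0.159]
orientation: [179.8, 0.0, -45.0]
force: [0.5, -0.4, -0.6]
opening: 0.071
gripper_force: 0.0
(array([0.4264, 0.1417]), np.float64(64.42704772949219)) (array([0.51253846, 0.10284615]), np.float64(204.84434509277344))
[ 0.0004 -0.0018  0.1193]
```

```bash
python3 -m pendant '[[0.6,[0,-0.001,0.03],[0,0,0]],[0.6,[0,-0.001,0.07],[0,0,0]],[0.6,[0,-0.001,0.11],[0,0,0]],[0.6,[0,-0.001,0.13],[0,0,0]],[0.6,[0,-0.001,0.143],[0,0,0]],[0.6,[0,-0.001,0.152],[0,0,0]],[0.6,[0,-0.001,0.154],[0,0,0]],[0.6,[0,-0.001,0.154],[0,0,0]]]' && python3 -m pendant '[[-1,[0,0,0],[0,0,0]],[-1,[0,0,0],[0,0,0]],[-1,[0,0,0],[0,0,0]],[-1,[0,0,0],[0,0,0]],[-1,[0,0,0],[0,0,0]],[-1,[0,0,0],[0,0,0]]]'
```

```text
clock: 8.15
tool_pos: [0.4274, 0.1403, 0.0057]
orientation: [179.9, 0.0, -45.2]
force: [0.5, -0.7, 0.6]
opening: 0.0703
gripper_force: 0.0
clock: 8.65
tool_pos: [0.4281, 0.1421, 0.0068]
orientation: [-179.9, -0.0, -45.0]
force: [-2.0, -1.0, 6.2]
opening: 0.0462
gripper_force: 30.0
```

```bash
python3 -m pendant '[[-1,[0,0,-0.02],[0,0,0]],[-1,[0,0,-0.06],[0,0,0]],[-1,[0,0,-0.1],[0,0,0]],[-1,[0,0,-0.14],[0,0,0]],[-1,[0,0,-0.16],[0,0,0]],[-1,[0,0,-0.16],[0,0,0]]]'
python3 - <<'E'
from h import *
print(tool([.425,-.16,.165]).round(4),tool([.574,-.2805,.165]).round(4))
E
```

```text
clock: 9.15
tool_pos: [0.4301, 0.1436, 0.1715]
orientation: [-179.5, -0.1, -45.0]
force: [0.6, 0.2, -0.5]
opening: 0.0461
gripper_force: 30.0
[0.211  0.2183 0.0048] [0.4016 0.1981 0.0052]
```

```bash
python3 -m pendant '[[-1,[0.026,0.027,0.005],[0,0,0]],[-1,[0.053,0.055,0.005],[0,0,0]],[-1,[0.079,0.082,0.005],[0,0,0]],[-1,[0.106,0.11,0.005],[0,0,0]],[-1,[0.132,0.137,0.005],[0,0,0]],[-1,[0.158,0.164,0.005],[0,0,0]],[-1,[0.185,0.192,0.005],[0,0,0]],[-1,[0.211,0.218,0.005],[0,0,0]],[-1,[0.249,0.214,0.005],[0,0,0]],[-1,[0.287,0.21,0.005],[0,0,0]]]' && python3 -m pendant '[[-1,[0.038,-0.004,0],[0,0,0]],[-1,[0.076,-0.008,0],[0,0,0]],[-1,[0.114,-0.012,0],[0,0,0]],[-1,[0.114,-0.012,0],[0,0,0]],[-1,[0.114,-0.012,0],[0,0,0]]]';python3 - <<'E'
from det import *
im,p=save('wrist','w6.png'); o=sensors.get_obs()
print(fit(im,p,(.574,-.2805),.047,.0345,8),w2pix(p,[.574,-.2805,.047]))
print(tool([.574,-.2805,.08]).round(4),o['joint_pos'])
E
```

```text
clock: 9.98
tool_pos: [0.4812, -0.2117, 0.1611]
orientation: [-180.0, 0.0, -45.1]
force: [2.0, 1.2, 0.5]
opening: 0.0459
gripper_force: 30.0
clock: 10.4
tool_pos: [0.5711, -0.2828, 0.1586]
orientation: [179.9, 0.2, -45.2]
force: [-0.4, 0.7, -0.9]
opening: 0.0458
gripper_force: 30.0
(array([ 0.5718125, -0.2775625]), np.float64(88.94026184082031)) [[249.34723085 176.81287297]]
[ 0.0018 -0.0038  0.0792] [-8.78322777e+00  1.98118269e+01 -9.56702204e+00 -3.33593182e-02
 -6.08022465e+01  5.36728793e+01]
```

View pics/w6.png

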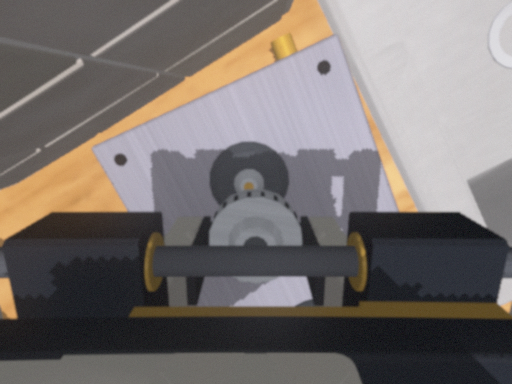

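Wrist view: the small ring is held at (255,238) and the small seat's dish is at (249,177). Lower it.

```bash
python3 -m pendant '[[-1,[0.002,-0.004,0.03],[0,0,0]],[-1,[0.002,-0.004,0.06],[0,0,0]],[-1,[0.002,-0.004,0.08],[0,0,0]],[-1,[0.002,-0.004,0.085],[0,0,0]],[-1,[0.002,-0.004,0.085],[0,0,0]]]'
python3 - <<'E'
from h import *
o=sensors.get_obs();print(tool([.5745,-.2803,.063]).round(4),o['force'])
E
```

```text
clock: 10.87
tool_pos: [0.5735, -0.2795, 0.075]
orientation: [179.9, 0.2, -45.0]
force: [0.5, 0.5, 0.0]
opening: 0.0461
gripper_force: 30.0
[ 0.0013 -0.0002  0.012 ] [0.46611049 0.49025203 0.04103417]
```

```bash
python3 -m pendant '[[-1,[0.001,0,0.005],[0,0,0]],[-1,[0.001,0,0.009],[0,0,0]],[-1,[0.001,0,0.012],[0,0,0]],[-1,[0.001,0,0.012],[0,0,0]],[-1,[0.001,0,0.012],[0,0,0]]]';  python3 -m pendant '[[-1,[0,0,0.001],[0,0,0]],[-1,[0,0,0.0015],[0,0,0]],[-1,[0,0,0.0015],[0,0,0]]]'
```

```text
clock: 11.28
tool_pos: [0.576, -0.2812, 0.0648]
orientation: [-180.0, -0.0, -45.1]
force: [0.8, 0.4, -0.4]
opening: 0.0459
gripper_force: 30.0
clock: 11.53
tool_pos: [0.5759, -0.2812, 0.0628]
orientation: [-180.0, -0.0, -45.1]
force: [-0.3, 0.2, -0.1]
opening: 0.0458
gripper_force: 30.0
```

```bash
python3 -m pendant '[[-1,[0,0,0.001],[0,0,0]],[-1,[0,0,0.0015],[0,0,0]],[-1,[0,0,0.0015],[0,0,0]]]'
```

```text
clock: 11.78
tool_pos: [0.576, -0.2812, 0.0619]
orientation: [-180.0, -0.0, -45.0]
force: [-1.8, 0.9, 4.6]
opening: 0.0457
gripper_force: 30.0
```

```bash
python3 -m pendant '[[0.5,[0,0,0],[0,0,0]],[0.5,[0,0,0],[0,0,0]],[0.5,[0,0,0],[0,0,0]],[0.5,[0,0,0],[0,0,0]],[0.5,[0,0,-0.03],[0,0,0]],[0.8,[0,0,-0.06],[0,0,0]],[1,[0,0,-0.1],[0,0,0]],[1,[0,0,-0.1],[0,0,0]],[1,[0,0,-0.1],[0,0,0]]]'
python3 - <<'E'
from det import *
im,p=save('wrist','w7.png')
print(fit(im,p,(.574,-.2805),.071,.0235,8),fit(im,p,(.574,-.2805),.047,.0345,8))
print(tool([.425,-.16,.16]).round(4), tool([.422,.039,.16]).round(4))
E
```

```text
clock: 12.53
tool_pos: [0.5775, -0.2816, 0.1643]
orientation: [-179.8, -0.3, -45.0]
force: [-0.5, 0.9, -0.3]
opening: 0.0855
gripper_force: 0.0
(array([ 0.575 , -0.2815]), np.float64(115.0662612915039)) (array([ 0.57186667, -0.27803333]), np.float64(82.2782211303711))
[-0.1926  0.0215  0.0019] [-0.3356 -0.1169  0.0019]
```

View pics/w7.png

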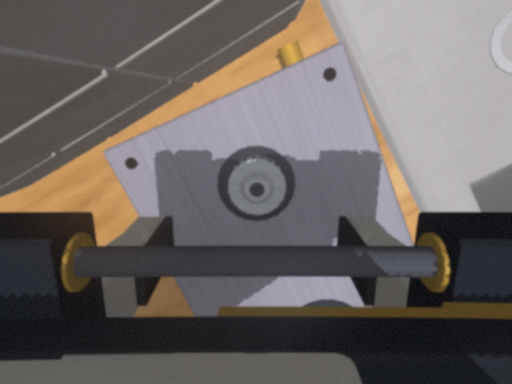

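Both rings are seated; the small one is concentric at (257,187). Next, the large cap.

```bash
python3 -m pendant '[[1,[-0.039,0.004,0],[0,0,0]],[1,[-0.077,0.009,0],[0,0,0]],[1,[-0.116,0.013,0],[0,0,0]],[1,[-0.154,0.017,0],[0,0,0]],[1,[-0.193,0.021,0],[0,0,0]],[1,[-0.221,-0.006,0],[0,0,0]],[1,[-0.25,-0.034,0],[0,0,0]],[1,[-0.278,-0.062,0],[0,0,0]],[1,[-0.307,-0.09,0],[0,0,0]],[1,[-0.336,-0.117,0],[0,0,0]]]' && python3 -m pendant '[[1,[0,0,0],[0,0,0]],[1,[0,0,0],[0,0,0]]]'
python3 - <<'E'
from det import *
im,p=save('wrist','w8.png')
print(fit(im,p,(.422,.039),.008,.033,8))
print(tool([.422,.039,.0045]).round(4))
E
```

```text
clock: 13.42
tool_pos: [0.4202, 0.0408, 0.1605]
orientation: [179.9, 0.0, -45.1]
force: [2.1, -0.1, 0.3]
opening: 0.0879
gripper_force: 0.0
clock: 13.58
tool_pos: [0.4206, 0.0411, 0.1603]
orientation: [179.9, 0.0, -44.8]
force: [-0.7, -0.7, 0.2]
opening: 0.0877
gripper_force: 0.0
(array([0.42076471, 0.03994118]), np.float64(119.18067169189453))
[ 0.0018 -0.0008  0.1558]
```

```bash
python3 -m pendant '[[1,[0.001,0,0.03],[0,0,0]],[1,[0.001,0,0.07],[0,0,0]],[1,[0.001,0,0.11],[0,0,0]],[1,[0.001,0,0.13],[0,0,0]],[1,[0.001,0,0.145],[0,0,0]],[1,[0.001,0,0.154],[0,0,0]],[1,[0.001,0,0.156],[0,0,0]],[1,[0.001,0,0.156],[0,0,0]]]' && python3 -m pendant '[[-1,[0,0,0],[0,0,0]],[-1,[0,0,0],[0,0,0]],[-1,[0,0,0],[0,0,0]],[-1,[0,0,0],[0,0,0]],[-1,[0,0,0],[0,0,0]]]'; python3 -m pendant '[[-1,[0,0,-0.02],[0,0,0]],[-1,[0,0,-0.06],[0,0,0]],[-1,[0,0,-0.1],[0,0,0]],[-1,[0,0,-0.14],[0,0,0]],[-1,[0,0,-0.16],[0,0,0]],[-1,[0,0,-0.16],[0,0,0]]]'
python3 - <<'E'
from det import *
o=sensors.get_obs()
im,p=save('wrist','w9.png')
print(fit(im,p,o['tool_pos'][:2],o['tool_pos'][2]+.003,.033,6)[0]-o['tool_pos'][:2])
print(tool([.4165,-.2195,.165]).round(4))
E
```

```text
clock: 14.3
tool_pos: [0.4212, 0.0369, 0.0043]
orientation: [179.8, 0.0, -45.2]
force: [-0.2, -0.4, 0.5]
opening: 0.0876
gripper_force: 0.0
clock: 14.72
tool_pos: [0.4225, 0.0389, 0.0059]
orientation: [-179.9, -0.0, -45.0]
force: [-1.0, -0.7, 5.2]
opening: 0.0646
gripper_force: 36.0
clock: 15.22
tool_pos: [0.4246, 0.0398, 0.1705]
orientation: [-179.5, -0.2, -45.0]
force: [0.1, 0.7, -1.3]
opening: 0.0645
gripper_force: 35.6
[-0.001  0.002]
[0.1785 0.1877 0.002 ]
```

View pics/w9.png

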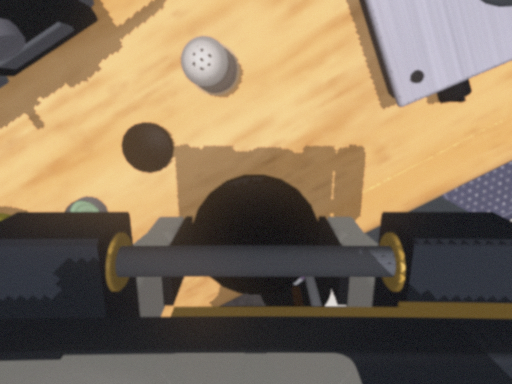

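The cap is held at (255,235) and the mill is untouched. Carry it to the large ring.

```bash
python3 -m pendant '[[-1,[0.026,0.027,0.002],[0,0,0]],[-1,[0.052,0.054,0.002],[0,0,0]],[-1,[0.078,0.081,0.002],[0,0,0]],[-1,[0.104,0.108,0.002],[0,0,0]],[-1,[0.13,0.135,0.002],[0,0,0]],[-1,[0.156,0.162,0.002],[0,0,0]],[-1,[0.178,0.188,0.002],[0,0,0]],[-1,[0.178,0.188,0.002],[0,0,0]],[-1,[0.178,0.188,0.002],[0,0,0]]]'
python3 - <<'E'
from h import *
print(tool([.4168,-.2195,.088]).round(4))
E
```

```text
clock: 16.02
tool_pos: [0.4131, -0.2215, 0.1616]
orientation: [179.9, 0.2, -45.3]
force: [0.2, -0.2, -0.3]
opening: 0.0644
gripper_force: 35.6
[ 0.0014 -0.0042  0.0736]
```

```bash
python3 -m pendant '[[-1,[0.001,-0.004,0.03],[0,0,0]],[-1,[0.001,-0.004,0.055],[0,0,0]],[-1,[0.001,-0.004,0.07],[0,0,0]],[-1,[0.001,-0.004,0.072],[0,0,0]],[-1,[0.001,-0.004,0.072],[0,0,0]]]'
python3 - <<'E'
from h import *
o=sensors.get_obs();print(tool([.4168,-.2195,.078]).round(4),o['force'])
E
```

```text
clock: 16.43
tool_pos: [0.4174, -0.2171, 0.0902]
orientation: [179.9, 0.1, -45.0]
force: [-0.7, 0.2, 0.4]
opening: 0.0647
gripper_force: 35.6
[0.0013 0.0021 0.0122] [-0.73703639  0.20204438  0.44982941]
```

```bash
python3 -m pendant '[[-1,[0.001,0.001,0.005],[0,0,0]],[-1,[0.001,0.001,0.009],[0,0,0]],[-1,[0.001,0.001,0.011],[0,0,0]],[-1,[0.001,0.001,0.011],[0,0,0]],[-1,[0.001,0.001,0.011],[0,0,0]]]';  python3 -m pendant '[[-1,[0,0,0.001],[0,0,0]],[-1,[0,0,0.001],[0,0,0]],[-1,[0,0,0.001],[0,0,0]]]'
```

```text
clock: 16.85
tool_pos: [0.4184, -0.2195, 0.0806]
orientation: [-180.0, -0.0, -45.1]
force: [0.3, 0.5, -1.2]
opening: 0.0642
gripper_force: 35.6
clock: 17.1
tool_pos: [0.4182, -0.2195, 0.0794]
orientation: [-180.0, -0.0, -45.1]
force: [0.7, 0.1, -0.6]
opening: 0.0643
gripper_force: 35.6
```

```bash
python3 -m pendant '[[-1,[0,0,0.001],[0,0,0]],[-1,[0,0,0.0015],[0,0,0]],[-1,[0,0,0.0015],[0,0,0]]]';  python3 -m pendant '[[-1,[0,0,0.001],[0,0,0]],[-1,[0,0,0.001],[0,0,0]],[-1,[0,0,0.001],[0,0,0]]]'
```

```text
clock: 17.35
tool_pos: [0.4181, -0.2195, 0.0776]
orientation: [180.0, 0.0, -45.1]
force: [-0.4, 0.6, -1.2]
opening: 0.0644
gripper_force: 35.6
clock: 17.6
tool_pos: [0.4183, -0.2195, 0.077]
orientation: [-180.0, -0.0, -45.1]
force: [-1.2, 0.1, 2.3]
opening: 0.0648
gripper_force: 35.8
```

Contact at 0.077, the expected height. Release, rise and look.

```bash
python3 -m pendant '[[0.9,[0,0,0],[0,0,0]],[0.9,[0,0,0],[0,0,0]],[0.9,[0,0,0],[0,0,0]],[0.9,[0,0,0],[0,0,0]],[0.9,[0,0,-0.03],[0,0,0]],[1,[0,0,-0.06],[0,0,0]],[1,[0,0,-0.09],[0,0,0]],[1,[0,0,-0.09],[0,0,0]],[1,[0,0,-0.09],[0,0,0]]]'
python3 - <<'E'
from det import *
im,p=save('wrist','w10.png')
print(fit(im,p,(.4168,-.2195),.0795,.033,8))
print(tool([.43,-.05,.17]).round(4), tool([.5135,.102,.17]).round(4))
E
```

```text
clock: 18.35
tool_pos: [0.4194, -0.2196, 0.1685]
orientation: [-179.8, -0.2, -45.1]
force: [-2.2, 0.5, -0.6]
opening: 0.0877
gripper_force: 0.0
(array([ 0.41605, -0.21825]), np.float64(69.50100708007812))
[-0.1117 -0.1279 -0.0029] [-0.1603 -0.2943 -0.0027]
```

View pics/w10.png

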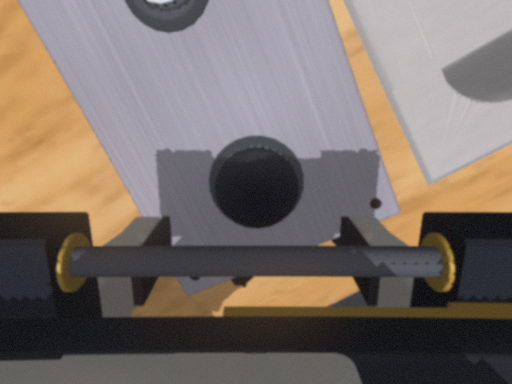

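```bash
python3 -m pendant '[[1,[-0.025,-0.027,-0.003],[0,0,0]],[1,[-0.05,-0.054,-0.003],[0,0,0]],[1,[-0.075,-0.081,-0.003],[0,0,0]],[1,[-0.1,-0.108,-0.003],[0,0,0]],[1,[-0.125,-0.135,-0.003],[0,0,0]],[1,[-0.15,-0.162,-0.003],[0,0,0]],[1,[-0.175,-0.189,-0.003],[0,0,0]],[0.6,[-0.196,-0.213,-0.003],[0,0,0]],[0.6,[-0.184,-0.24,-0.003],[0,0,4]],[0.6,[-0.172,-0.267,-0.003],[0,0,8]]]' && python3 -m pendant '[[0.6,[0.0,-0.029,0],[0,0,4]],[0.6,[0.0,-0.029,0],[0,0,4]],[0.6,[0.0,-0.029,0],[0,0,4]]]'
python3 - <<'E'
from det import *
im,p=save('wrist','w11.png')
print(fit(im,p,(.5135,.102),.008,.025,10)); o=sensors.get_obs()
print(o['orientation'],o['opening'],tool([.5135,.102,.0045]).round(4))
E
```

```text
clock: 19.23
tool_pos: [0.4852, 0.0929, 0.1689]
orientation: [179.9, 0.0, -53.0]
force: [0.7, -0.4, 1.5]
opening: 0.0736
gripper_force: 0.0
clock: 19.48
tool_pos: [0.5088, 0.1086, 0.1675]
orientation: [179.8, 0.0, -57.0]
force: [-0.4, -0.3, -1.1]
opening: 0.0702
gripper_force: 0.0
(array([0.51288462, 0.10261538]), np.float64(122.14501953125))
[ 1.79787775e+02  2.27110558e-02 -5.70220535e+01] 0.07029880309391134 [ 0.0081 -0.002   0.1633]
```

View pics/w11.png

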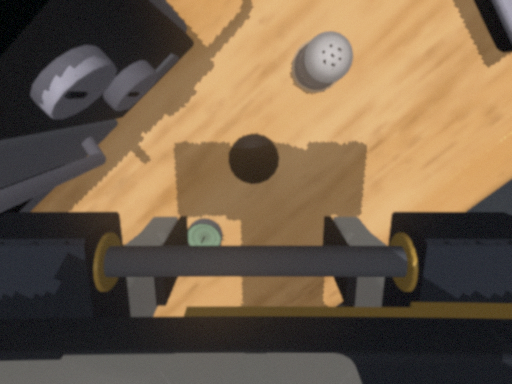

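The small cap is at (254,158), and the microwave's knobs and handle are on the left. I'll check the clearance before descending.

Run:
```python
from h import *
im,p=load('w11.png')
for uv in [(103,152),(185,50),(150,75),(60,110),(115,130)]:
  print(uv,[pix2w(p,uv,z)[:2].round(3) for z in (.05,.1,.15,.2)])
im,p=load('top0.png')
for uv in [(238,197),(205,192),(170,188)]: print('top',[pix2w(p,uv,z)[:2].round(3) for z in (.05,.1,.2)])
```

```text
(103, 152) [array([0.627, 0.16 ]), array([0.612, 0.14 ]), array([0.598, 0.12 ]), array([0.583, 0.1  ])]
(185, 50) [array([0.609, 0.052]), array([0.597, 0.052]), array([0.586, 0.051]), array([0.575, 0.05 ])]
(150, 75) [array([0.623, 0.084]), array([0.609, 0.077]), array([0.595, 0.071]), array([0.581, 0.065])]
(60, 110) [array([0.67 , 0.147]), array([0.648, 0.13 ]), array([0.626, 0.112]), array([0.603, 0.094])]
(115, 130) [array([0.626, 0.138]), array([0.612, 0.122]), array([0.598, 0.106]), array([0.583, 0.089])]
top [array([0.618, 0.027]), array([0.612, 0.024]), array([0.599, 0.016])]
top [array([0.632, 0.106]), array([0.624, 0.097]), array([0.61 , 0.081])]
top [array([0.643, 0.19 ]), array([0.635, 0.177]), array([0.619, 0.15 ])]
```

The microwave handle looks close to the open gripper body. I'll descend 14 mm towards the robot, fully open, so the closing fingers draw the cap to the centre.

```bash
python3 -m pendant '[[1,[0.008,0.012,0.0],[0,0,0]],[1,[0.008,0.012,0.03],[0,0,0]],[1,[0.008,0.012,0.06],[0,0,0]],[1,[0.008,0.012,0.09],[0,0,0]],[1,[0.008,0.012,0.11],[0,0,0]],[1,[0.008,0.012,0.12],[0,0,0]],[1,[0.008,0.012,0.12],[0,0,0]]]'
python3 - <<'E'
from h import *
im,p=save('side','s1.png'); cv2.imwrite('pics/s1c.png',cv2.resize(im[130:320,120:360,::-1],None,fx=2.5,fy=2.5)); print(tool([.5015,.094,.0045]).round(4))
E
```

```text
clock: 20.12
tool_pos: [0.501, 0.0934, 0.048]
orientation: [179.8, 0.0, -57.1]
force: [-1.0, 0.0, 0.8]
opening: 0.0876
gripper_force: 0.0
[-0.0003  0.0006  0.045 ]
```

View pics/s1c.png

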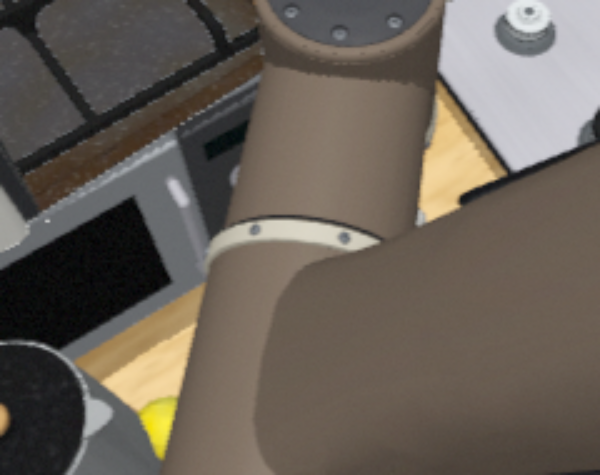

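The arm hides the gripper in this side view. I'll lower it in small steps, watching the force.

```bash
python3 -m pendant '[[1,[0,0,0.012],[0,0,0]],[1,[0,0,0.024],[0,0,0]],[1,[0,0,0.03],[0,0,0]]]' && python3 -m pendant '[[1,[0,0,0.008],[0,0,0]],[1,[0,0,0.012],[0,0,0]],[1,[0,0,0.012],[0,0,0]],[1,[0,0,0.012],[0,0,0]]]'
```

```text
clock: 20.42
tool_pos: [0.5036, 0.0952, 0.0205]
orientation: [-179.9, -0.0, -57.1]
force: [-0.3, 0.6, 0.3]
opening: 0.0876
gripper_force: 0.0
clock: 20.75
tool_pos: [0.5033, 0.0951, 0.0081]
orientation: [-180.0, -0.0, -57.0]
force: [-0.1, -0.3, 0.8]
opening: 0.0873
gripper_force: 0.0
```

```bash
python3 -m pendant '[[1,[0,0,0.002],[0,0,0]],[-1,[0,0,0.002],[0,0,0]],[-1,[0,0,0.002],[0,0,0]],[-1,[0,0,0.002],[0,0,0]],[-1,[0,0,0.002],[0,0,0]],[-1,[0,0,0.002],[0,0,0]],[-1,[0,0,0.002],[0,0,0]],[-1,[0,0,0.002],[0,0,0]],[-1,[0,0,0.002],[0,0,0]]]' && python3 -m pendant '[[-1,[0,0,-0.02],[0,0,0]],[-1,[0,0,-0.06],[0,0,0]],[-1,[0,0,-0.1],[0,0,0]],[-1,[0,0,-0.14],[0,0,0]],[-1,[0,0,-0.16],[0,0,0]],[-1,[0,0,-0.16],[0,0,0]]]'
python3 - <<'E'
from det import *
o=sensors.get_obs()
im,p=save('wrist','w12.png')
print(fit(im,p,o['tool_pos'][:2],o['tool_pos'][2]+.003,.025,6)[0]-o['tool_pos'][:2])
print(tool([.43,.06,.17]).round(4),tool([.43,-.16,.17]).round(4),tool([.5755,-.2815,.165]).round(4))
E
```

```text
clock: 21.5
tool_pos: [0.5034, 0.0952, 0.0059]
orientation: [-180.0, -0.0, -57.1]
force: [-0.0, -0.6, 1.4]
opening: 0.0481
gripper_force: 30.0
clock: 22.0
tool_pos: [0.5056, 0.0961, 0.1711]
orientation: [-179.5, -0.1, -57.0]
force: [1.2, 0.5, -0.9]
opening: 0.0484
gripper_force: 30.0
[-0.00266667  0.001     ]
[-0.0104  0.0817 -0.002 ] [ 0.1742  0.2013 -0.0026] [0.3553 0.1453 0.0027]
```

View pics/w12.png

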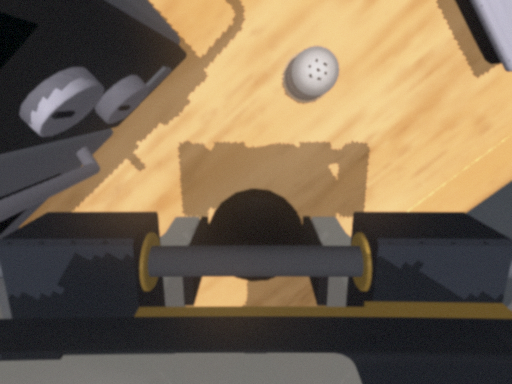

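The cap is held, centred at (256,235). Carry it to the small ring in front of the microwave.

```bash
python3 -m pendant '[[-1,[-0.003,0.027,0],[0,0,0]],[-1,[-0.007,0.055,0],[0,0,0]],[-1,[-0.01,0.082,0],[0,0,0]],[-1,[0.021,0.102,0],[0,0,0]],[-1,[0.051,0.122,0],[0,0,0]],[-1,[0.082,0.142,0],[0,0,0]],[-1,[0.113,0.162,0],[0,0,0]],[-1,[0.143,0.181,0],[0,0,0]],[-1,[0.174,0.201,0],[0,0,0]],[-1,[0.21,0.19,0],[0,0,0]]]' && python3 -m pendant '[[-1,[0.036,-0.011,0],[0,0,0]],[-1,[0.072,-0.022,0],[0,0,0]],[-1,[0.108,-0.033,0],[0,0,0]],[-1,[0.145,-0.045,0.002],[0,0,0]],[-1,[0.145,-0.045,0.002],[0,0,0]],[-1,[0.145,-0.045,0.002],[0,0,0]]]'
python3 - <<'E'
from h import *
print(tool([.5755,-.2815,.09]).round(4))
E
```

```text
clock: 22.88
tool_pos: [0.453, -0.1867, 0.1645]
orientation: [179.9, 0.2, -57.2]
force: [-0.4, 1.7, -0.2]
opening: 0.0485
gripper_force: 30.0
clock: 23.38
tool_pos: [0.5741, -0.2826, 0.16]
orientation: [179.8, 0.2, -57.2]
force: [-0.3, 0.3, -0.5]
opening: 0.048
gripper_force: 30.0
[ 0.0001 -0.0021  0.07  ]
```

```bash
python3 -m pendant '[[-1,[0,-0.002,0.03],[0,0,0]],[-1,[0,-0.002,0.055],[0,0,0]],[-1,[0,-0.002,0.07],[0,0,0]],[-1,[0,-0.002,0.07],[0,0,0]],[-1,[0,-0.002,0.07],[0,0,0]]]'
python3 - <<'E'
from h import *
o=sensors.get_obs();print(tool([.5755,-.2813,.078]).round(4),o['force'])
E
```

```text
clock: 23.8
tool_pos: [0.5749, -0.28, 0.0929]
orientation: [179.9, 0.1, -57.0]
force: [0.6, 0.4, 0.3]
opening: 0.0484
gripper_force: 30.0
[0.0015 0.0001 0.0149] [0.63938285 0.42246391 0.32532493]
```

```bash
python3 -m pendant '[[-1,[0.001,0,0.006],[0,0,0]],[-1,[0.001,0,0.01],[0,0,0]],[-1,[0.001,0,0.012],[0,0,0]],[-1,[0.001,0,0.013],[0,0,0]],[-1,[0.001,0,0.013],[0,0,0]]]';  python3 -m pendant '[[-1,[0,0,0.001],[0,0,0]],[-1,[0,0,0.0015],[0,0,0]],[-1,[0,0,0.0015],[0,0,0]]]'; python3 -m pendant '[[-1,[0,0,0.0005],[0,0,0]],[-1,[0,0,0.001],[0,0,0]],[-1,[0,0,0.001],[0,0,0]]]'
```

```text
clock: 24.22
tool_pos: [0.5767, -0.2814, 0.0809]
orientation: [-180.0, -0.0, -57.1]
force: [1.1, -0.3, 0.3]
opening: 0.0485
gripper_force: 30.0
clock: 24.47
tool_pos: [0.5768, -0.2815, 0.0793]
orientation: [-180.0, -0.0, -57.1]
force: [-0.1, 0.8, -0.8]
opening: 0.0479
gripper_force: 30.0
clock: 24.72
tool_pos: [0.5767, -0.2815, 0.0782]
orientation: [180.0, 0.0, -57.1]
force: [0.6, -0.0, -0.5]
opening: 0.0483
gripper_force: 30.0
```

```bash
python3 -m pendant '[[-1,[0,0,0.0005],[0,0,0]],[-1,[0,0,0.001],[0,0,0]],[-1,[0,0,0.001],[0,0,0]]]'; python3 -m pendant '[[-1,[0,0,0.0005],[0,0,0]],[-1,[0,0,0.0008],[0,0,0]],[-1,[0,0,0.0008],[0,0,0]]]'
```

```text
clock: 24.97
tool_pos: [0.5767, -0.2814, 0.0771]
orientation: [180.0, 0.0, -57.1]
force: [0.0, 0.7, -0.4]
opening: 0.0484
gripper_force: 30.0
clock: 25.22
tool_pos: [0.5768, -0.2815, 0.0769]
orientation: [-180.0, -0.0, -57.0]
force: [-2.2, 0.8, 3.0]
opening: 0.0479
gripper_force: 30.0
```

Contact at the right height. Release, rise, move well clear and inspect with the fixed cameras.

```bash
python3 -m pendant '[[0.5,[0,0,0],[0,0,0]],[0.5,[0,0,0],[0,0,0]],[0.5,[0,0,0],[0,0,0]],[0.5,[0,0,0],[0,0,0]],[0.5,[0,0,-0.03],[0,0,0]],[0.8,[0,0,-0.06],[0,0,0]],[1,[0,0,-0.1],[0,0,0]],[1,[0,0,-0.1],[0,0,0]],[1,[0,0,-0.1],[0,0,0]]]'
python3 - <<'E'
from det import *
im,p=save('wrist','w13.png')
print(fit(im,p,(.5755,-.2815),.0795,.025,8))
s,q=save('side','s2.png')
a=cv2.resize(im[90:240,150:420],(540,300)); b=cv2.resize(s[100:250,270:440],(340,300)); cv2.imwrite('pics/f.png',np.hstack([a,b])[:,:800,::-1])
for n,x in [('tea',(.5115,.2,.015,.019)),('scap',(.575,-.2815,.0795,.025)),('lcap',(.4165,-.2195,.0795,.033))]: print(n,fit(s,q,x[:2],*x[2:],8))
E
```

```text
clock: 25.97
tool_pos: [0.5784, -0.2819, 0.1796]
orientation: [-179.8, -0.2, -57.0]
force: [-0.8, 0.5, -1.7]
opening: 0.0856
gripper_force: 0.0
(array([ 0.57613636, -0.27868182]), np.float64(64.81465911865234))
tea (array([0.51173077, 0.2       ]), np.float64(69.34696197509766))
scap (array([ 0.577125, -0.284375]), np.float64(178.35923767089844))
lcap (array([ 0.41778571, -0.2215    ]), np.float64(183.52378845214844))
```

View pics/f.png

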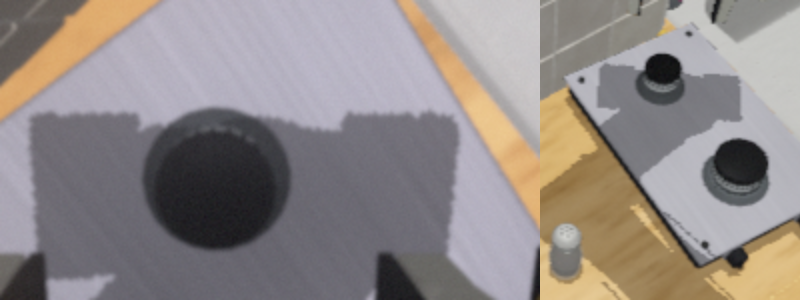

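Both stacks sit level and concentric on their seats (crop at (215,185) on the left; (662,75) and (740,165) on the right). The mill and tealight have not moved. I'm handing in the job.

```bash
python3 -c "
from plant import workorder; print(workorder.close_job())"
```

```text
the job is handed in; nothing more can be done
None
```

Both burners are reassembled, ring on seat and cap on ring for each size, with the mill and tealight left where they were; I handed the job in at about 26 s, and no verdict came back.

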